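Fit the battery hold-down plate on the buggy

ROBOT

A 6-joint arm with a two-finger parallel gripper is mounted at the origin on the work surface. World frame = base frame: x ahead of the robot, y to its left, z up, the work surface at z = 0. Lengths are in m, angles in rad, forces in N, time in s.
With the tool pointing down it reaches from about 0.275 to 0.725 m from the base axis. Payload 15.9 kg.
Tool frame: the origin (TCP) lies at the centre of the arm's flange, where the gripper is bolted on; the fingertips stand robot.tip_reach ahead of it and the grasp point (between the pads) lies 155 mm ahead of it (robot.tip_reach is the distance from the TCP to the fingertips, in m); z points along the fingers, y is the line along which they close (so a half turn about z gives the same grasp; the last joint's range is limited). The gripper opens to 85 mm and grips with 20 to 120 N. Pads are 22 mm wide; open, the fingers measure 114 mm over their backs; the gripper's body (76 mm by 85 mm) begins 54 mm behind the grasp point. The pads swing forward as they close: fully open they stand 13 mm farther back than shut.
Start: joints at [-1.177, 0.213, -0.034, 1.323, 0, 1.571], TCP at [0.192, -0.462, 0.405] pointing down, gripper open.
Joint ranges: [-2.98, 2.98], [-0.74, 1.72], [-1.14, 1.35], [-2.1, 2.04], [-1.57, 1.44], [-3.14, 3.14]. Speed limits (rad/s): [1.89, 1.89, 2.39, 2.57, 3.14, 3.14].

INTERFACE

Orientations are given as a unit quaternion [x, y, z, w].
In Python, from bench import robot gives the robot as it stands.
- The arm moves only by the tool carry_out, never from a script. Its argument "commands" is one flat list of numbers, 7 for each row, row after row: the shift along the tool's x, y, z in m, then the turn, a rotation vector about the tool's x, y, z in degrees, then the finger opening in m, from 0 to 0.0854. In form: [x, y, z, ax, ay, az, claw, x, y, z, ax, ay, az, claw, ...]. A call has 1 to 5 rows; each row is the pose to reach, as a shift and turn from the pose commanded when the call began, along the tool's axes at that moment; what a row does not reach only later rows make up. A row lasts 1/10 s, in which the tool goes at most 50 mm and 8.59 degrees, less where a joint would pass 70% of its speed; a pose out of reach is approached as far as the arm can. A call with a gripper value outside its range is refused whole. The fingers move at their own pace and stop on an object; the grip force is fixed at half the most. Time passes only in rows, so rows that repeat a pose let the fingers close. It gives the time, the measured TCP pose, the force, the opening and the grip force at its end, in the units of the state.
- robot.observe(): the state, without advancing time (a new reading comes with each control period).
- robot.capture(name): name is "scene" or "top"; returns (picture, depth): 400x640x3 uint8, red, green, blue; 400x640 float32, m along the optical axis (not along the pixel's ray), 0 where there is no reading.
- robot.get_calibration(name): a dict with "fov_y" (degrees; the focal length in pixels is half the picture's height over the tangent of half this angle, whatever the lens; pixels are square), "cx", "cy" (the principal point, pixels), "D" ([k1, k2, p1, p2, k3] as OpenCV has them; the pictures are not rectified), "extrinsics" (4x4, takes a point from camera to world coordinates). Camera axes: x right, y up, looking along -z (the intrinsics and any distortion apply to the point x, -y, -z); pixel columns grow to the right and rows downward; lengths in m; the calibration is good to about 2 mm. A picture is of the moment at which its call begins. get_calibration takes no time and is no camera call.
- robot.finish_job(): hands the job in; it is judged then, once.
Trained networks look in the newest picture that a camera, given by its name, has taken for a name from the list of things; names that differ only in an ending like _2 or _b are one class to them, and where a whole thing is asked for, a point or a joint stands for the part that bears it (a point fixed in the world has none). Each returns a list of dicts, best first, with "conf" (0 to 1); they miss things now and then, are a little off and sometimes report something else, mostly with a low value. They report only what shows in the picture. A call takes as long as a camera call. They do not tell look-alikes from the thing itself.
- robot.trace(camera, target): "mask" (400x640 bool, what is visible of it) and "xy" ([column, row] in pixels, amid what is visible of it).
The state is a dict: "t": time; "qpos": joint angles; "joint_velocities": joint speeds; "joint_efforts": joint torques, N m; "position": TCP position; "orientation": TCP orientation; "force": force on the tool from outside, world axes, zero at the start; "wrist_torque": the same for the moment, N m; "grip_width": opening from 0.0 (shut) to 1.0 (fully open); "grip_force": force on a finger pad.
Only numpy, scipy, OpenCV 4.12 (cv2) and the standard library are available. Lean on these libraries where they do the work, as an engineer would, in place of code of your own. Each camera call takes 0.05 s, during which the arm holds its last target. There are 200 camera calls.

TASK

Fit the loose battery hold-down plate on the buggy: tilt it so that its oblong eye goes over and under the wide head of the T-shaped post, then level it on the battery pack and press its plain end down until the spring catch snaps out over its edge. Leave the other things on the table where they are.

Things in the scene. Friction and masses are not known exactly. Their poses are not given: they have to be found in the camera images.
- plate_grip (a point): Centre of the black grip rib (30 mm along x, 12 mm thick, 36 mm tall above the plate) on the loose aluminium hold-down plate: 184 x 44 x 4 mm, 0.07 to 0.14 kg, lying rib up. Point 22 mm above the plate's underside. x: along the plate, eye end at -99 mm, plain end at +85 mm from here; y across; z up from its top face. Grip across the rib from above.
- plate_eye (a point): Centre of the plate's oblong eye, mid-thickness (2 mm above the underside), 61 mm from the rib centre towards the eye end. Eye 28 mm long (x) by 18 mm wide (y); the closing rim beyond it is 24 mm of metal, 13 mm on each side. Axes as the plate.
- plate_far (a point): On the plate's middle line at mid-thickness, 35 mm from its plain end and 50 mm from the rib centre; a place to press with shut fingers. Axes as the plate.
- chassis: Buggy chassis fixed on its stand. Origin on the table under its middle; x from the post end (no wheels) to the wheel end, y to the catch side, z up. Deck 360 x 125 mm, top z = 46 mm. Towers 100 mm wide at x = -150 (top z = 86) and x = 140 (z = 106); wheels x = 155, y = +-105 (z = 110); low boxes beside the pack to z = 66. The eye end of the fitted plate points to -x.
- seat_far (a point): On the middle line of the grey battery pack's top face (z = 76 mm), at chassis x = 55 mm, just before guide and catch; chassis axes. Pack 46 mm wide, from chassis x = -28 to +91 mm. The fitted plate lies flat on it, lengthwise, its rib centre near chassis x = 5 mm.
- post_slot (a point): Middle of the T-post's slot (chassis x = -56 mm, y = 0), at the height of its head's underside, z = 85 mm, 9 mm above the pack top. Stem 10 mm diameter, foot up to z = 54. Head 36 mm along x, 12 mm in y, 4 mm thick. The post is clamped firmly anywhere up to 16 mm to -x or +x of this point: not measured, must be felt or seen. Chassis axes.
- post_head (a point): Same slot middle, at the head's top (z = 89 mm). The head is longer than the eye, so the level plate cannot pass. Tilted 30 to 40 degrees, eye end low, the rim goes under the head's -x end, the plate over the rest; slid to +x until the rim's inner edge meets the stem, the eye's other end clears the head by 5 mm as the plate is levelled. Chassis axes.
- guide_top (a point): Top of the fixed guide wall's inner face on the -y side, before its lip flares outwards: chassis x = 66, y = -24.5, z = 106 mm; wall 30 mm long in x, lip up to z = 118. Across from it the catch housing spans y = 36 to 58, x = 51 to 81, up to z = 104. The plate's plain end goes down between them. Chassis axes.
- catch_nose (a point): Front edge of the polished steel spring catch, mid-height of its lip; 16 mm wide. At rest chassis x = 66, y = 15 mm: it overhangs the fitted plate's edge by 7 mm, underside 6 and lip top 10 mm above the pack top. Over the lip its face slopes back at 60 degrees from level, to 27 mm above the pack. 5 to 12 N down on the plain half, between rib and catch, pushes it back (+y); then it snaps out over the edge.
- catch (a joint): Travel of the spring catch in m: 0 = sprung out (rest), grows to 0.012 as it is pushed back; light spring, 1.4 to 5.6 N.
- wheel_a: Bystander: a spare off-road wheel, 84 mm diameter, 36 mm high, lying flat. Origin at the centre of its underside.
- wheel_b: Bystander: another spare wheel, the same. Origin at the centre of its underside.
- oil_jar: Bystander: a small closed jar, 52 mm diameter, 70 mm high. Origin at the centre of its underside.
- driver: Bystander: a screwdriver, 190 mm long, lying. Origin at the centre of its underside (handle along -x).
- spanner: Bystander: a spanner, 160 mm long, lying. Origin at the centre of its underside.
- transmitter: Bystander: a black pistol-grip transmitter, about 110 x 120 x 142 mm high, standing. Origin at the centre of its underside.
Not all that is in view belongs to the job. What is meant by the part that bears plate_grip is not brown or green, and is the larger of those in its own colour.

How it is judged:
By the outcome, as a careful person would: the job done as asked, in the order asked, and still so for the second after the job is handed in, with the robot touching nothing.
It also fails if it takes over 48 s, if anything falls off the work surface, if the arm or the gripper's body presses on something with over 40 N, if the wrist force passes 120 N, or if a joint passes its speed limit or range.

## Working session

There is one attempt and no reset: what is moved stays moved. The work goes in short steps, Python scripts to look and compute and a tool call to move; the robot and the scene stay as the last step left them, time stands still between calls to the robot, and variables do not carry over. Pictures are saved under pics/ and viewed, at most 10 in all, crops included, and the job is handed in when it is done.

Besides the shell and the picture viewer there is one more tool, called as a command line: name --argument value ..., lists and objects as JSON in quotes. carry_out: Moves the arm, as the interface text tells. Its arguments: {"type":"object","properties":{"commands":{"type":"array","items":{"type":"number"}}},"required":["commands"]}

```bash
mkdir -p pics
cat > h.py <<'E'
import numpy as np, cv2
from bench import robot
from scipy.spatial.transform import Rotation as R
def cal(n):
    c=robot.get_calibration(n); f=200/np.tan(np.radians(c["fov_y"])/2)
    return np.array([[f,0,c["cx"]],[0,f,c["cy"]],[0,0,1.]]),np.array(c["D"],float),np.array(c["extrinsics"])
def world(n,uv,d):
    K,D,E=cal(n); p=cv2.undistortPoints(np.float64(uv).reshape(-1,1,2),K,D).reshape(-1,2); d=np.ravel(d)
    return np.c_[p[:,0]*d,-p[:,1]*d,-d]@E[:3,:3].T+E[:3,3]
def cloud(n,dep,mask):
    v,u=np.nonzero(mask&(dep>0)); return world(n,np.c_[u,v],dep[v,u]),np.c_[u,v]
def px(n,P):
    K,D,E=cal(n); q=(np.atleast_2d(P)-E[:3,3])@E[:3,:3]; q=q*[1,-1,-1]
    return cv2.projectPoints(q,np.zeros(3),np.zeros(3),K,D)[0].reshape(-1,2)
E
python3 - <<'E'
from h import *
o=robot.observe();print(robot.tip_reach,o)
for n in("scene","top"):
    p,d=robot.capture(n);cv2.imwrite(f"pics/{n}0.png",p[:,:,::-1]);np.savez(f"{n}0",p=p,d=d)
    print(n,cal(n)[2].round(3).tolist(),cal(n)[0][0,0])
    for t in("plate_grip","chassis","plate_eye","plate_far","post_head","post_slot","catch_nose","guide_top","seat_far"):
        for r in robot.trace(n,t)[:4]:
            m=r["mask"];x,y=r["xy"];dd=d[int(y),int(x)]
            print(t,round(r["conf"],2),np.round(r["xy"]),m.sum(),world(n,[x,y],dd).round(3))
E
```

```text
0.1734 {'t': 0.0, 'qpos': array([-1.17700874e+00,  2.13389591e-01, -3.50487050e-02,  1.32348339e+00,
       -1.89993226e-05,  1.57076642e+00]), 'joint_velocities': array([ 0.00134909, -0.00080196,  0.00089254, -0.00162203,  0.0001127 ,
        0.00049501]), 'joint_efforts': array([-2.03837844e-03, -6.86140394e+01,  4.87132466e+01,  1.70652318e-02,
       -1.39473914e-04, -2.44155211e-05]), 'position': array([ 0.19179045, -0.46160834,  0.40420346]), 'orientation': array([ 9.80675875e-01,  1.95638728e-01, -1.19381350e-04, -5.49950330e-04]), 'force': array([-0.1562321 , -0.0125604 ,  0.72011339]), 'wrist_torque': array([ 0.0042799 , -0.02204115, -0.02990971]), 'grip_force': 0.0, 'grip_width': 0.9984969352086372}
scene [[0.323, -0.643, 0.695, 1.551], [0.946, 0.213, -0.242, -0.353], [0.008, 0.736, 0.677, 1.156], [0.0, 0.0, 0.0, 1.0]] 498.03773069912137
plate_grip 0.86 [385. 226.] 556 [[0.555 0.256 0.001]]
plate_grip 0.8 [380. 159.] 315 [[0.23  0.387 0.005]]
plate_grip 0.48 [342. 233.] 316 [[0.545 0.11  0.007]]
chassis 0.74 [291. 261.] 5869 [[ 0.669 -0.098  0.083]]
chassis 0.17 [388. 223.]
[... 1203 characters left out ...]
e 0.83 [279. 180.] 404 [[0.543 0.115 0.004]]
plate_eye 0.64 [237. 239.] 423 [[0.37  0.232 0.031]]
plate_eye 0.57 [184. 290.] 913 [[0.224 0.386 0.014]]
plate_far 0.68 [234. 171.] 762 [[ 0.572  0.251 -0.   ]]
plate_far 0.6 [283. 185.] 445 [[0.524 0.103 0.02 ]]
plate_far 0.57 [182. 291.] 989 [[0.223 0.387 0.021]]
plate_far 0.55 [237. 241.] 358 [[0.362 0.233 0.029]]
post_head 0.82 [344. 150.] 6721 [[ 0.614 -0.074  0.077]]
post_head 0.72 [158. 171.] 725 [[0.568 0.466 0.033]]
post_slot 0.73 [350. 149.] 6627 [[ 0.618 -0.092  0.076]]
catch_nose 0.47 [332. 137.] 42 [[ 0.645 -0.038  0.102]]
guide_top 0.89 [346. 150.] 6541 [[ 0.615 -0.079  0.075]]
seat_far 0.65 [346. 148.] 6611 [[ 0.62  -0.079  0.073]]
```

View pics/top0.png

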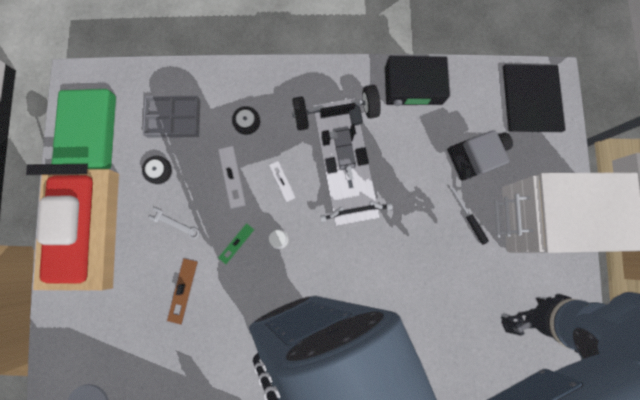

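View pics/scene0.png

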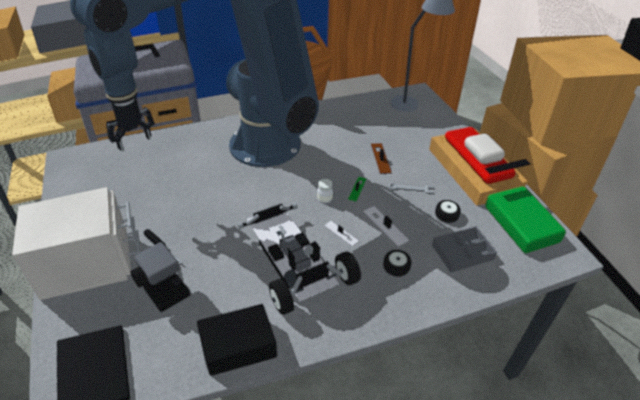

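The top view shows four plates: grey at (232,175), white at (281,180), green at (236,242) and brown at (182,290). The two aluminium ones are grey and white, and grey at (232,175) is the larger. I'll confirm that in an enlarged crop and measure it.

Run:
```python
from h import *
z=np.load("top0.npz");p=z["p"]
d=z["d"]
a=cv2.resize(p[85:235,205:400],None,fx=4,fy=4,interpolation=cv2.INTER_CUBIC)
cv2.imwrite("pics/c1.png",a[:,:,::-1])
robot.capture("top")
for t,k in (("plate_grip",4),):
  for r in robot.trace("top",t)[:k]:
    m=r["mask"].astype(np.uint8)
    P,uv=cloud("top",d,m>0); print(r["conf"],r["xy"],"z pct",np.percentile(P[:,2],[5,25,50,75,95]).round(3))
    uv2=np.c_[np.nonzero(m)[::-1]]
    K,D,E=cal("top")
    # project mask pixels to plane z=0.004
    q=cv2.undistortPoints(np.float64(uv2).reshape(-1,1,2),K,D).reshape(-1,2); ray=np.c_[q[:,0],-q[:,1],-np.ones(len(q))]@E[:3,:3].T
    W=E[:3,3]+ray*((0.004-E[2,3])/ray[:,2])[:,None]
    (c,s,an)=cv2.minAreaRect(np.float32(W[:,:2])*1000); print(np.round(c),np.round(s),an)
```

```text
0.73 [181.8, 289.1] z pct [-0.001  0.002  0.003  0.005  0.033]
[223. 395.] [ 49. 185.] 76.9419174194336
0.67 [174.4, 223.5] z pct [-0.001  0.004  0.006  0.008  0.01 ]
[417. 422.] [157.  36.] 63.89488220214844
0.65 [235.5, 238.8] z pct [-0.001  0.001  0.003  0.004  0.025]
[359. 241.] [ 31. 123.] 50.83717346191406
0.56 [283.4, 181.7] z pct [-0.001  0.001  0.002  0.004  0.024]
[541. 109.] [119.  28.] 26.181119918823242
```

View pics/c1.png

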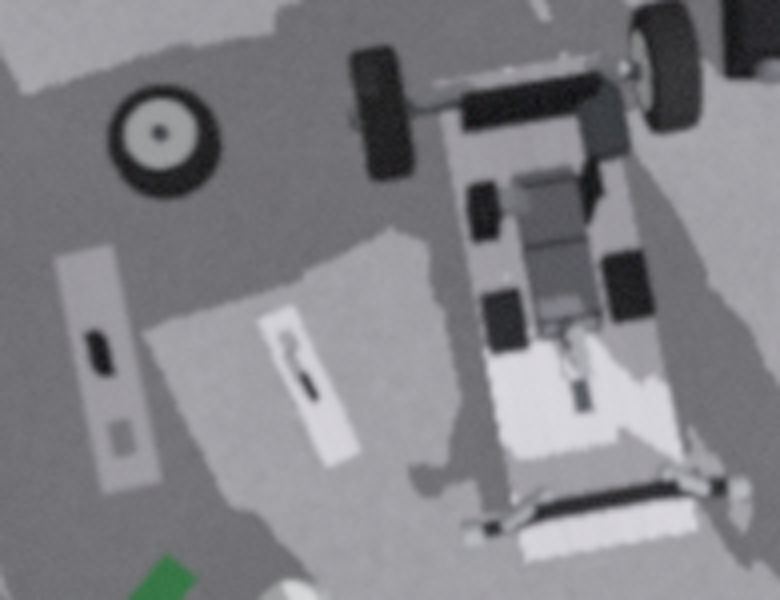

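The grey plate in the top crop is the larger aluminium one: about 184 mm long, rib at crop (98,352), eye at (120,438), eye end towards the robot. The white plate is about 119 x 28 mm, so it's the decoy. The T-post head shows near crop (577,350). Next I'll take precise measurements.

```bash
cat > meas.py <<'E'
from h import *
from scipy.optimize import minimize
o=robot.capture
Z={}
for n in("top","scene"):
    L=[o(n) for _ in range(5)]
    Z[n]=(np.mean([l[0] for l in L],0),np.median([l[1] for l in L],0))
p,d=Z["top"]; np.savez("avg",pt=p,dt=d,ps=Z["scene"][0],ds=Z["scene"][1])
# plate: mask by brightness vs. table at plane z=4mm
g=p.mean(2)
def plane(uv,z,n="top"):
    K,D,E=cal(n);q=cv2.undistortPoints(np.float64(uv).reshape(-1,1,2),K,D).reshape(-1,2)
    r=np.c_[q[:,0],-q[:,1],-np.ones(len(q))]@E[:3,:3].T
    return E[:3,3]+r*((z-E[2,3])/r[:,2])[:,None]
# brightness template fit: plate rectangle bright, rib & eye dark
v,u=np.mgrid[138:216,212:252];uv=np.c_[u.ravel(),v.ravel()]
W=plane(uv,.004)[:,:2];G=g[v.ravel(),u.ravel()]
sg=lambda x:1/(1+np.exp(-x/.0012))
def model(q):
    c,s=np.cos(q[2]),np.sin(q[2]);L=(W-q[:2])@np.array([[c,-s],[s,c]])
    x,y=L.T
    box=sg(x+.099)*sg(.085-x)*sg(.022-abs(y)); eye=sg(.014-abs(x+.061))*sg(.009-abs(y))
    w=(abs(x)>.03)*1.; return box*(1-eye),w,x,y
def cost(q):
    m,w,x,y=model(q);w=w*(abs(x+.007)<.115)*(abs(y)<.036)
    A=np.c_[m,np.ones_like(m)]*w[:,None];s=np.linalg.lstsq(A,G*w,rcond=None)
    return np.sum((A@s[0]-G*w)**2)/w.sum()
best=min((minimize(cost,[.556+dx,.252,a],method="Nelder-Mead",options=dict(xatol=1e-5,initial_simplex=np.array([[.556+dx,.252,a],[.566+dx,.252,a],[.556+dx,.262,a],[.556+dx,.252,a+.08]]))) for dx in(-.01,0,.01) for a in(.1,.2,.3)),key=lambda r:r.fun)
print("plate x,y,yaw",best.x.round(4),np.degrees(best.x[2]),best.fun)
# chassis
for n,dd in(("top",d),("scene",Z["scene"][1])):
    P,uv=cloud(n,dd,np.ones(dd.shape,bool))
    k=(P[:,0]>.4)&(P[:,0]<.85)&(P[:,1]>-.25)&(P[:,1]<.1);P=P[k];uv=uv[k]
    D=P[abs(P[:,2]-.046)<.006]
    m=np.median(D[:,:2],0);D=D[np.linalg.norm(D[:,:2]-m,axis=1)<.2]
    def cc(q):
        c,s=np.cos(q[2]),np.sin(q[2]);L=(D[:,:2]-q[:2])@np.array([[c,-s],[s,c]])
        return -np.sum(sg((.18-abs(L[:,0]))/2)*sg((.0625-abs(L[:,1]))/2))
    b=min((minimize(cc,[.62,-.085,a],method="Nelder-Mead",options=dict(initial_simplex=np.array([[.62,-.085,a],[.64,-.085,a],[.62,-.07,a],[.62,-.085,a+.08]]))) for a in(-.1,.05,.15,.25)),key=lambda r:r.fun)
    q=b.x;print(n,"chassis",q.round(4),np.degrees(q[2]),b.fun,len(D))
    c,s=np.cos(q[2]),np.sin(q[2]);L=(P[:,:2]-q[:2])@np.array([[c,-s],[s,c]])
    for nm,kk in(("deck",abs(P[:,2]-.046)<.006),("pack",(abs(P[:,2]-.076)<.005)&(abs(L[:,1])<.03)&(L[:,0]>-.04)&(L[:,0]<.1)),("head",(abs(P[:,2]-.089)<.006)&(abs(L[:,1])<.02)&(L[:,0]>-.1)&(L[:,0]<-.02)),("boxes",(abs(P[:,2]-.066)<.004)&(abs(L[:,0])<.12)),("housing",(abs(P[:,2]-.104)<.005)&(abs(L[:,0]-.066)<.03)&(L[:,1]>.02))):
        M=L[kk]
        if len(M): print(nm,len(M),np.percentile(M,[2,50,98],axis=0).round(4).tolist(),np.median(P[kk,2]).round(4),uv[kk].mean(0).round())
E
python3 meas.py
```

```text
plate x,y,yaw [0.562  0.2588 0.2217] 12.702695813802801 5.3063543667961275
top chassis [ 0.5707 -0.0818  0.1792] 10.268675039508592 -2808.4766210717253 2911
deck 3153 [[-0.1538, -0.1656], [-0.0366, 0.002], [0.1991, 0.06]] 0.0454 [348. 170.]
pack 577 [[-0.0035, -0.024], [0.0449, -0.002], [0.0966, 0.0208]] 0.0754 [345. 150.]
head 36 [[-0.043, -0.0058], [-0.032, -0.0008], [-0.0209, 0.0049]] 0.0886 [350. 175.]
boxes 365 [[-0.0077, -0.0613], [0.0184, -0.0331], [0.0936, 0.0568]] 0.0647 [348. 159.]
housing 90 [[0.0744, 0.0225], [0.0856, 0.0408], [0.0953, 0.0555]] 0.1027 [328. 136.]
scene chassis [ 0.5854 -0.0838  0.169 ] 9.684491296439168 -1329.8163808827217 1408
deck 1814 [[-0.1385, -0.0993], [-0.0383, -0.0088], [0.1901, 0.0897]] 0.0471 [290. 253.]
pack 470 [[-0.0169, -0.0279], [0.0399, 0.0016], [0.0986, 0.0236]] 0.0763 [294. 250.]
head 39 [[-0.0562, -0.0036], [-0.0382, 0.0022], [-0.0209, 0.0067]] 0.0891 [282. 229.]
boxes 339 [[-0.0223, -0.0601], [0.0113, -0.021], [0.1005, 0.059]] 0.0655 [289. 249.]
housing 93 [[0.0608, 0.0255], [0.0762, 0.0437], [0.0901, 0.0589]] 0.1039 [313. 246.]
```

```bash
cat > m2.py <<'E'
from h import *
from scipy.optimize import minimize
z=np.load("avg.npz")
sg=lambda x:1/(1+np.exp(-x/.002))
Q={}
for n,dd in(("top",z["dt"]),("scene",z["ds"])):
    P,uv=cloud(n,dd,np.ones(dd.shape,bool))
    k=(P[:,0]>.35)&(P[:,0]<.9)&(P[:,1]>-.3)&(P[:,1]<.15);P=P[k]
    S=[(.046,.005,0,.18,0,.0625),(.076,.005,.0315,.0595,0,.023),(.104,.004,.066,.015,.047,.011)]
    def cc(q):
        c,s=np.cos(q[2]),np.sin(q[2]);L=(P[:,:2]-q[:2])@np.array([[c,-s],[s,c]]);t=0
        for i,(h,e,x,a,y,b) in enumerate(S):
            M=L[abs(P[:,2]-h)<e]; 
            ins=sg(a-abs(M[:,0]-x))*sg(b-abs(M[:,1]-y))
            near=(abs(M[:,0]-x)<a+.015)&(abs(M[:,1]-y)<b+(.015 if i else .01))
            t-=np.sum(ins-.5*near*(1-ins))
        return t
    b=min((minimize(cc,[x,-.079,a],method="Nelder-Mead",options=dict(xatol=1e-5,initial_simplex=np.array([[x,-.079,a],[x+.015,-.079,a],[x,-.07,a],[x,-.079,a+.05]]))) for a in(.13,.17,.2) for x in(.58,.59,.6)),key=lambda r:r.fun)
    q=b.x;Q[n]=q;print(n,"chassis",q.round(4),np.degrees(q[2]).round(2),b.fun)
    c,s=np.cos(q[2]),np.sin(q[2]);L=(P[:,:2]-q[:2])@np.array([[c,-s],[s,c]])
    def rep(nm,h,e,x0,x1,y0,y1):
        kk=(abs(P[:,2]-h)<e)&(L[:,0]>x0)&(L[:,0]<x1)&(L[:,1]>y0)&(L[:,1]<y1);M=L[kk]
        if len(M):print(nm,len(M),np.percentile(M,[1,50,99],axis=0).round(4).tolist(),np.median(P[kk,2]).round(4))
    rep("deck",.046,.005,-.23,.23,-.08,.08);rep("deckmid",.046,.004,-.23,.23,-.03,.03);rep("pack",.076,.004,-.05,.12,-.032,.032)
    rep("head",.089,.005,-.1,-.02,-.015,.015);rep("housing",.104,.005,.03,.1,.02,.07);rep("guide",.114,.007,.03,.1,-.05,-.01)
    rep("tower-",.086,.005,-.18,-.12,-.06,.06);rep("tower+",.106,.005,.11,.17,-.06,.06)
# intensity along centreline at z=.089 in top
q=Q["top"]
c,s=np.cos(q[2]),np.sin(q[2])
xs=np.arange(-.11,.0,.003)
for n,k in(("top","pt"),("scene","ps")):
    q=Q[n];W=np.c_[q[0]+c*xs,q[1]+s*xs,0*xs+.089];u=px(n,W).astype(np.float32)
    g=cv2.remap(z[k].mean(2).astype(np.float32),u[:,0],u[:,1],1).ravel();h=cv2.remap(z["dt" if n=="top" else "ds"].astype(np.float32),u[:,0],u[:,1],0).ravel()
    print(n);print([(int(1000*x),int(a),int(1000*w)) for x,a,w in zip(xs,g,world(n,u,h)[:,2])])
E
python3 m2.py
```

```text
top chassis [ 0.5924 -0.0787  0.1737] 9.95 -3464.0144383908014
deck 3049 [[-0.1778, -0.0614], [-0.0615, 0.0048], [0.1788, 0.0615]] 0.0454
deckmid 1368 [[-0.178, -0.0295], [-0.0715, 0.0024], [0.1789, 0.0294]] 0.0455
pack 642 [[-0.0261, -0.0244], [0.029, -0.0013], [0.0893, 0.0218]] 0.0754
head 56 [[-0.065, -0.0056], [-0.0476, 0.0001], [-0.03, 0.0058]] 0.0884
housing 113 [[0.0522, 0.0232], [0.0662, 0.043], [0.0805, 0.0572]] 0.1026
guide 44 [[0.0517, -0.0352], [0.0656, -0.03], [0.0805, -0.0255]] 0.1144
tower- 190 [[-0.1555, -0.0489], [-0.1488, 0.0013], [-0.1358, 0.0498]] 0.0848
tower+ 178 [[0.1348, -0.0507], [0.1406, -0.0023], [0.1553, 0.0484]] 0.105
scene chassis [ 0.5969 -0.0813  0.1731] 9.92 -2008.121484352126
deck 1684 [[-0.1515, -0.0608], [-0.0564, -0.0098], [0.1755, 0.0629]] 0.047
deckmid 671 [[-0.1495, -0.0296], [-0.0657, -0.0061], [0.1756, 0.0294]] 0.0473
pack 469 [[-0.029, -0.029], [0.0286, 0.0011], [0.0882, 0.0234]] 0.0763
head 39 [[-0.0684, -0.004], [-0.05, 0.0018], [-0.0323, 0.0065]] 0.0891
housing 93 [[0.0486, 0.0242], [0.0646, 0.0428], [0.0785, 0.0589]] 0.1039
guide 22 [[0.
[... 704 characters left out ...]
, 107, 75), (-16, 123, 75), (-13, 131, 76), (-10, 131, 76), (-7, 122, 73), (-4, 108, 74), (-1, 97, 75)]
scene
[(-110, 100, 48), (-107, 121, 48), (-104, 131, 46), (-100, 134, 48), (-97, 135, 46), (-94, 135, 44), (-91, 136, 48), (-88, 135, 46), (-85, 133, 45), (-82, 134, 50), (-79, 143, 49), (-76, 163, 46), (-73, 180, 46), (-70, 187, 46), (-67, 179, 94), (-64, 170, 92), (-61, 162, 90), (-58, 164, 93), (-55, 161, 88), (-52, 161, 89), (-49, 157, 87), (-46, 154, 86), (-43, 153, 89), (-40, 154, 91), (-37, 151, 87), (-34, 150, 88), (-31, 166, 86), (-28, 193, 47), (-25, 204, 49), (-22, 192, 45), (-19, 156, 47), (-16, 102, 77), (-13, 74, 75), (-10, 82, 78), (-7, 98, 77), (-4, 104, 77), (-1, 100, 75)]
```

```bash
cat > plan.py <<'E'
from h import *
import json,sys
C=np.array([.594,-.0797,0]);CY=.1735; XP=-.0475; GH=.023  # grasp height above plate mid-plane (2 mm above underside)
RC=R.from_euler("z",CY)
FL=R.from_matrix(np.diag([1.,-1,-1]))
def tcp_world(p,yaw,tilt=0):   # p = rib point on plate mid-plane, world
    r=R.from_euler("z",yaw)*R.from_euler("y",-tilt)
    return np.array(p)+r.apply([0,0,GH+.155]), r*FL
def tcp_rim(x,z,tilt,y=0,g=0):   # chassis coords of the rim's inner edge, mid-thickness; tilt deg; g = grasp offset of rib from tool along plate x
    t=np.radians(tilt); p=C+RC.apply([x+.075*np.cos(t),y,z+.075*np.sin(t)])
    return tcp_world(p-(R.from_euler("z",CY)*R.from_euler("y",-t)).apply([g,0,0]),CY,t)
def delta(P,Q):
    o=robot.observe();r0=R.from_quat(o["orientation"])
    return np.r_[r0.inv().apply(P-o["position"])*1000,(r0.inv()*Q).as_rotvec(degrees=True)].round(2)
def where():
    o=robot.observe();print("t",round(o["t"],2),o["position"].round(4),"F",o["force"].round(1),"grip",round(o["grip_width"]*85.4,1),round(o["grip_force"],1))
E
python3 - <<'E'
from plan import *
P=np.array([.562,.2588,.002]);yaw=.2217
r=R.from_euler("z",yaw)
for n in("top",):print(px(n,P+r.apply([[0,0,.036],[-.061,0,0],[.085,.022,0],[.085,-.022,0],[-.099,-.022,0],[-.099,.022,0]])).round(1).tolist())
print((np.array([[98,352],[120,438],[55,258],[110,245],[160,480],[103,495]])/4+[205,85]).tolist())
z=np.load("avg.npz")
# rib centre from depth
for n,k in(("top","dt"),("scene","ds")):
    W,_=cloud(n,z[k],z[k]>0);L=r.inv().apply(W-P);m=(abs(L[:,0])<.04)&(abs(L[:,1])<.03)&(L[:,2]>.02)&(L[:,2]<.045)
    print(n,m.sum(),np.percentile(L[m],[2,50,98],axis=0).round(4).tolist())
    m=(L[:,0]>-.12)&(L[:,0]<.11)&(abs(L[:,1])<.04)&(L[:,2]>.0005)&(L[:,2]<.006);print(np.percentile(L[m],[3,50,97],axis=0).round(4).tolist())
for z in(.35,.0):
    A,Q=tcp_world(P+[0,0,z],yaw);print(A,delta(A,Q))
E
```

```text
[[228.4, 172.0], [235.2, 194.1], [218.4, 149.1], [232.6, 145.9], [245.0, 204.9], [230.5, 208.2]]
[[229.5, 173.0], [235.0, 194.5], [218.75, 149.5], [232.5, 146.25], [245.0, 205.0], [230.75, 208.75]]
top 47 [[-0.0154, -0.0068, 0.0229], [-0.001, -0.0014, 0.0374], [0.0132, 0.0045, 0.0392]]
[[-0.0951, -0.0198, 0.0006], [-0.005, -0.0012, 0.0017], [0.0807, 0.0207, 0.0036]]
scene 57 [[-0.0136, -0.0068, 0.0209], [0.0028, -0.0033, 0.0345], [0.0162, 0.0041, 0.0403]]
[[-0.0965, -0.0331, 0.0006], [0.0166, -0.0035, 0.0023], [0.102, 0.0343, 0.0052]]
[0.562  0.2588 0.53  ] [ 618.29 -523.34 -125.26    0.     -0.      9.86]
[0.562  0.2588 0.18  ] [ 618.27 -523.34  224.74    0.     -0.      9.86]
```

carry_out --commands '[38,-32,0,0,0,0,0.0854]'

```text
t: 1.7
position: [0.2139, -0.4195, 0.404]
orientation: [0.981, 0.194, -0.0, 0.0]
force: [0.8, 1.1, -0.3]
grip_width: 1.001
grip_force: 0.0
```

carry_out --commands '[0.038,-0.032,0,0,0,0,0.0854,0.076,-0.064,0,0,0,0,0.0854,0.114,-0.096,0,0,0,0,0.0854,0.152,-0.128,0,0,0,0,0.0854,0.19,-0.16,0,0,0,0,0.0854]'

```text
t: 2.2
position: [0.3292, -0.1948, 0.4049]
orientation: [0.981, 0.195, 0.0, 0.0]
force: [1.4, -0.4, 0.5]
grip_width: 0.998
grip_force: 0.0
```

carry_out --commands '[0.038,-0.032,0,0,0,0,0.0854,0.076,-0.064,0,0,0,0,0.0854,0.114,-0.096,0,0,0,0,0.0854,0.152,-0.128,0,0,0,0,0.0854,0.19,-0.16,0,0,0,0,0.0854]'

```text
t: 2.7
position: [0.4434, 0.0262, 0.4049]
orientation: [0.981, 0.196, 0.0, 0.0]
force: [1.2, -0.9, 0.4]
grip_width: 0.995
grip_force: 0.0
```

carry_out --commands '[0.038,-0.032,0.01,0,0,4,0.0854,0.076,-0.064,0.02,0,0,8,0.0854,0.114,-0.096,0.03,0,0,9.8,0.0854,0.152,-0.128,0.04,0,0,9.8,0.0854,0.19,-0.16,0.05,0,0,9.8,0.0854]'

```text
t: 3.2
position: [0.5589, 0.1637, 0.3601]
orientation: [0.99, 0.139, -0.003, -0.014]
force: [-1.0, -0.7, -0.1]
grip_width: 1.001
grip_force: 0.0
```

```bash
python3 -c "
from plan import *
where()
for z in(.06,0):
    print(delta(*tcp_world([.562,.2578,.002+z],.2217)))"
```

```text
t 3.2 [0.5589 0.1637 0.3601] F [-1.  -0.7 -0.1] grip 85.5 0.0
[ 2.9080e+01 -8.6130e+01  1.2258e+02 -1.6100e+00  1.2000e-01  3.2900e+00]
[ 2.9150e+01 -8.4440e+01  1.8255e+02 -1.6100e+00  1.2000e-01  3.2900e+00]
```

carry_out --commands '[0.015,-0.043,0.05,-1.6,0,3.3,0.06,0.029,-0.086,0.122,-1.6,0,3.3,0.06,0.029,-0.086,0.122,-1.6,0,3.3,0.06,0.029,-0.086,0.122,-1.6,0,3.3,0.06,0.029,-0.086,0.122,-1.6,0,3.3,0.06]'

```text
t: 3.7
position: [0.5833, 0.1784, 0.2451]
orientation: [0.989, 0.144, -0.004, -0.017]
force: [-0.5, -1.2, 0.8]
grip_width: 0.704
grip_force: 0.0
```

```bash
python3 -c "
from plan import *
where()
for z in(0,):
    print(delta(*tcp_world([.562,.2578,.002+z],.2217)))"
```

```text
t 3.7 [0.5833 0.1784 0.2451] F [-0.5 -1.2  0.8] grip 60.2 0.0
[  2.56 -79.89  67.84  -1.95   0.3    3.9 ]
```

```bash
python3 -c "
from plan import *
o=robot.observe();print(o['qpos'].round(3),o['joint_velocities'].round(2))"
```

```text
[ 0.289  0.512 -0.015  1.048  0.034  3.141] [ 0.04  0.07 -0.02 -0.11  0.02  0.  ]
```

carry_out --commands '[0,-0.02,0,0,0,0,0.06,0,-0.02,0,0,0,0,0.06]'

```text
t: 3.9
position: [0.5807, 0.1891, 0.2481]
orientation: [0.988, 0.152, -0.004, -0.021]
force: [0.3, 0.6, 0.3]
grip_width: 0.703
grip_force: 0.0
```

```bash
python3 -c "
from plan import *
where()
o=robot.observe();print(o['qpos'].round(3),o['joint_velocities'].round(2))
print(delta(*tcp_world([.562,.2578,.002],.2217)))"
```

```text
t 3.9 [0.5807 0.1891 0.2481] F [0.3 0.6 0.3] grip 60.0 0.0
[ 0.305  0.51  -0.011  1.052  0.042  3.141] [-0.01 -0.01  0.   -0.   -0.01  0.  ]
[  2.93 -68.25  71.    -2.4    0.17   4.83]
```

```bash
sed -i 's/np.diag(\[1.,-1,-1\])/np.diag([-1.,1,-1])/' plan.py
```

carry_out --commands '[0,0,0,0,0,-8.5,0.06,0,0,0,0,0,-17,0.06,0,0,0,0,0,-25.5,0.06,0,0,0,0,0,-34,0.06,0,0,0,0,0,-42.5,0.06]'

```text
t: 4.4
position: [0.581, 0.1881, 0.2483]
orientation: [0.865, 0.502, 0.004, -0.02]
force: [0.6, 0.7, -0.0]
grip_width: 0.7
grip_force: 0.0
```

carry_out --commands '[0,0,0,0,0,-8.5,0.06,0,0,0,0,0,-17,0.06,0,0,0,0,0,-25.5,0.06,0,0,0,0,0,-34,0.06,0,0,0,0,0,-42.5,0.06]'

```text
t: 4.9
position: [0.581, 0.1881, 0.2484]
orientation: [0.624, 0.781, 0.011, -0.017]
force: [-0.1, -1.0, 0.1]
grip_width: 0.703
grip_force: 0.0
```

carry_out --commands '[0,0,0,0,0,-8.5,0.06,0,0,0,0,0,-17,0.06,0,0,0,0,0,-25.5,0.06,0,0,0,0,0,-34,0.06,0,0,0,0,0,-42.5,0.06]'

```text
t: 5.4
position: [0.581, 0.1881, 0.2484]
orientation: [0.298, 0.954, 0.017, -0.012]
force: [0.3, -0.4, 0.1]
grip_width: 0.703
grip_force: 0.0
```

```bash
python3 -c "
from plan import *
where()
o=robot.observe();print(o['qpos'].round(3),o['joint_velocities'].round(2))
print(delta(*tcp_world([.562,.2578,.062],.2217)))"
```

```text
t 5.4 [0.581  0.1881 0.2484] F [ 0.3 -0.4  0.1] grip 60.0 0.0
[ 0.303  0.509 -0.011  1.051  0.041  0.909] [-0.   -0.   -0.    0.   -0.   -1.47]
[ 54.99  46.26  11.36   2.12  -1.19 -47.4 ]
```

carry_out --commands '[0.011,0.01,0,0.5,0,-8.5,0.06,0.022,0.02,0.005,1,-0.5,-17,0.06,0.033,0.03,0.01,1.5,-1,-25.5,0.06,0.044,0.04,0.011,2,-1.2,-34,0.06,0.055,0.046,0.011,2.1,-1.2,-42.5,0.06]'

```text
t: 5.9
position: [0.5621, 0.2585, 0.2401]
orientation: [-0.068, 0.998, -0.0, -0.001]
force: [-0.3, -0.0, -0.4]
grip_width: 0.701
grip_force: 0.0
```

carry_out --commands '[0,0,0,0,0,-3,0.06,0,0,0,0,0,-4,0.06]'

```text
t: 6.1
position: [0.5621, 0.2581, 0.2402]
orientation: [-0.101, 0.995, -0.0, -0.001]
force: [-0.2, -0.5, -0.3]
grip_width: 0.702
grip_force: 0.0
```

```bash
python3 -c "
from plan import *
where()
print(delta(*tcp_world([.562,.2578,.002],.2217)))"
```

```text
t 6.1 [0.5621 0.2581 0.2402] F [-0.2 -0.5 -0.3] grip 60.0 0.0
[ 4.000e-02 -2.300e-01  6.017e+01  0.000e+00 -1.000e-01 -1.140e+00]
```

Aligned. Next: descend, grip, lift a little.

carry_out --commands '[0,0,0.03,0,0,-1,0.06,0,0,0.055,0,0,-1,0.06,0,0,0.06,0,0,-1,0.06,0,0,0.06,0,0,-1,0.03,0,0,0.06,0,0,-1,0.005]'

```text
t: 6.6
position: [0.5624, 0.2576, 0.1803]
orientation: [-0.108, 0.994, -0.0, -0.001]
force: [0.8, -0.3, 1.3]
grip_width: 0.374
grip_force: 0.0
```

carry_out --commands '[0,0,0,0,0,0,0.005,0,0,0,0,0,0,0.005,0,0,0,0,0,0,0.005,0,0,0,0,0,0,0.005,0,0,0,0,0,0,0.005]'

```text
t: 7.1
position: [0.5624, 0.2577, 0.1803]
orientation: [-0.108, 0.994, 0.0, -0.001]
force: [-0.9, -0.0, 7.9]
grip_width: 0.133
grip_force: 59.7
```

```bash
python3 -c "
from plan import *
where()
o=robot.observe();print(o['qpos'].round(3))
print(delta(*tcp_world([.562,.2578,.002],.2217)))"
```

```text
t 7.1 [0.5624 0.2577 0.1803] F [-0.9 -0.   7.9] grip 11.4 59.7
[ 0.43   0.582 -0.074  0.916  0.     0.213]
[ 0.35  0.19  0.3   0.01 -0.08 -0.27]
```

carry_out --commands '[0,0,-0.03,0,0,0,0.005,0,0,-0.07,0,0,0,0.005,0,0,-0.11,0,0,0,0.005,0,0,-0.15,0,0,0,0.005,0,0,-0.15,0,0,0,0.005]'

```text
t: 7.6
position: [0.5634, 0.2581, 0.3352]
orientation: [-0.108, 0.994, 0.001, 0.002]
force: [-0.4, 1.4, -0.0]
grip_width: 0.131
grip_force: 58.4
```

```bash
python3 -c "
from plan import *
where();
print(delta(*tcp_rim(XP-.025,.079+.08,0)))
print(delta(*tcp_rim(XP-.025,.079+.08,35)),tcp_rim(XP-.025,.079+.08,35)[0])
p,d=robot.capture('top');np.savez('held',p=p,d=d)
cv2.imwrite('pics/held.png',cv2.resize(p[85:285,150:400],None,fx=3,fy=3)[:,:,::-1])"
```

```text
t 7.6 [0.5634 0.2581 0.3352] F [-0.4  1.4 -0. ] grip 11.2 58.4
[ 4.0390e+01 -3.3657e+02 -2.5000e+00  1.0000e-01  2.9000e-01  2.5000e+00]
[ 155.88 -331.51  -13.91    0.85  -34.7     2.39] [ 0.48253872 -0.09923494  0.3478273 ]
```

View pics/held.png

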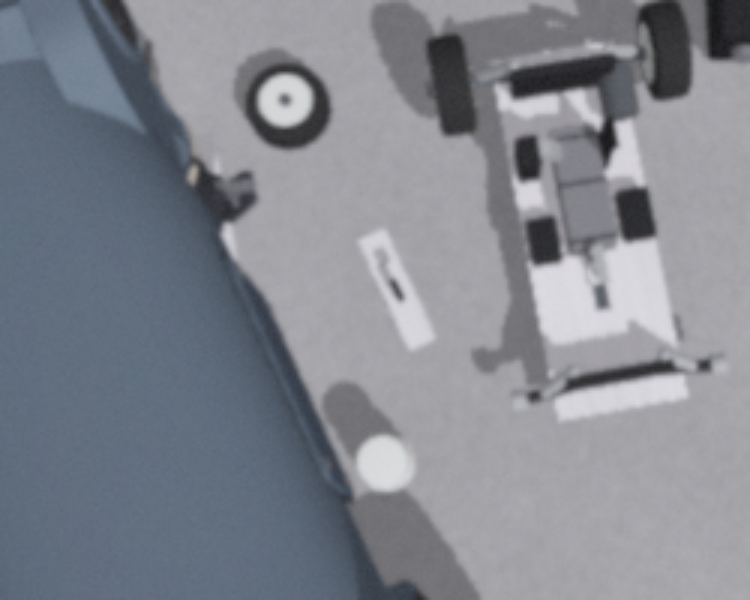

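carry_out --commands '[0.02,-0.04,-0.02,0,-7,0.5,0.005,0.04,-0.08,-0.02,0.2,-13,1,0.005,0.06,-0.12,-0.02,0.3,-19,1.5,0.005,0.08,-0.16,-0.02,0.5,-25,2,0.005,0.1,-0.2,-0.02,0.6,-30,2.4,0.005]'

```text
t: 8.15
position: [0.5064, 0.0393, 0.3485]
orientation: [-0.084, 0.962, 0.022, 0.258]
force: [0.2, -0.3, -0.1]
grip_width: 0.133
grip_force: 58.6
```

```bash
python3 -c "
from plan import *
where();
print(delta(*tcp_rim(XP-.025,.079+.08,35)))"
```

```text
t 8.15 [0.5064 0.0393 0.3485] F [ 0.2 -0.3 -0.1] grip 11.4 58.6
[ 4.1520e+01 -1.3234e+02 -2.3110e+01 -1.0000e-02 -5.0000e+00  6.0000e-02]
```

carry_out --commands '[0.014,-0.044,-0.008,0,-1.5,0,0.005,0.028,-0.088,-0.016,0,-3,0,0.005,0.042,-0.132,-0.023,0,-5,0,0.005,0.042,-0.132,-0.023,0,-5,0,0.005,0.042,-0.132,-0.023,0,-5,0,0.005]'

```text
t: 8.65
position: [0.4829, -0.0986, 0.3475]
orientation: [-0.082, 0.951, 0.026, 0.297]
force: [-0.4, -0.1, -0.4]
grip_width: 0.132
grip_force: 58.8
```

```bash
cat > held.py <<'E'
from plan import *
import sys
where()
o=robot.observe();T=R.from_quat(o["orientation"])*FL.inv()   # plate axes
rib=o["position"]-T.apply([0,0,GH+.155])
p,d=robot.capture("scene");cv2.imwrite(f"pics/{sys.argv[1]}.png",cv2.resize(p[130:330,170:420],None,fx=3,fy=3,interpolation=cv2.INTER_CUBIC)[:,:,::-1])
W,uv=cloud("scene",d,d>0);L=T.inv().apply(W-rib)
m=(L[:,0]>-.13)&(L[:,0]<.12)&(abs(L[:,1])<.04)&(abs(L[:,2])<.012)
M=L[m];print(len(M),np.percentile(M,[2,50,98],axis=0).round(4).tolist())
for a,b in((-.11,-.08),(-.08,-.04),(.03,.06),(.06,.1)):
    k=M[(M[:,0]>a)&(M[:,0]<b)]
    if len(k)>5:print(a,b,len(k),np.percentile(k[:,1],[3,97]).round(4),np.median(k[:,2]).round(4))
c=rib+T.apply([[-.075,0,0],[-.099,0,0],[.085,0,0]])
print("rim,end,plain in chassis",RC.inv().apply(c-C).round(4).tolist())
print("px",px("scene",c).round().tolist())
E
python3 held.py h2; python3 -c "
from plan import *
print(delta(*tcp_rim(XP-.025,.079+.03,35)))"
```

```text
t 8.65 [ 0.4829 -0.0986  0.3475] F [-0.4 -0.1 -0.4] grip 11.3 58.8
224 [[-0.0913, -0.023, -0.0012], [0.0218, -0.0074, 0.0026], [0.0881, 0.02, 0.0107]]
-0.11 -0.08 15 [-0.0222  0.0075] 0.0024
-0.08 -0.04 22 [-0.0222  0.0003] 0.0024
0.03 0.06 40 [-0.0231  0.0194] 0.0024
0.06 0.1 57 [-0.0228  0.02  ] 0.0023
rim,end,plain in chassis [[-0.0729, 0.0007, 0.1584], [-0.0927, 0.0007, 0.1448], [0.0586, 0.0003, 0.2495]]
px [[278.0, 207.0], [275.0, 206.0], [299.0, 212.0]]
[ 2.923e+01 -1.630e+00  4.034e+01  5.000e-02 -2.800e-01 -3.000e-02]
```

View pics/h2.png

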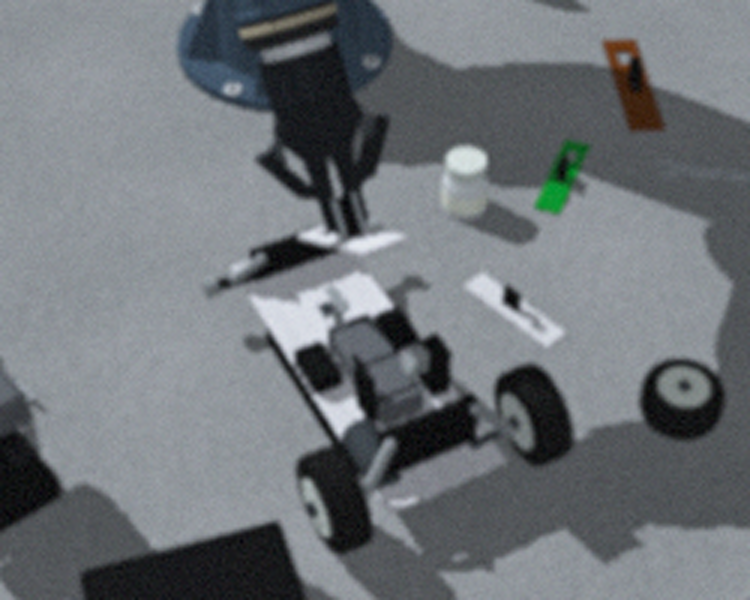

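carry_out --commands '[0.01,-0.001,0.014,0,0,0,0.005,0.02,-0.002,0.028,0,0,0,0.005,0.029,-0.002,0.04,0,-0.3,0,0.005,0.029,-0.002,0.04,0,-0.3,0,0.005]'

```text
t: 9.1
position: [0.4823, -0.0979, 0.2966]
orientation: [-0.084, 0.95, 0.027, 0.298]
force: [-0.4, 0.2, -0.2]
grip_width: 0.136
grip_force: 58.8
```

```bash
python3 -c "
from plan import *
where();print(delta(*tcp_rim(XP-.025,.079,35,-.0005)))"
```

```text
t 9.1 [ 0.4823 -0.0979  0.2966] F [-0.4  0.2 -0.2] grip 11.6 58.8
[16.47 -1.87 23.57  0.21 -0.13  0.09]
```

carry_out --commands '[0.006,-0.001,0.008,0.1,0,0,0.005,0.012,-0.002,0.016,0.2,0,0,0.005,0.0165,-0.002,0.0235,0.2,0,0,0.005,0.0165,-0.002,0.0235,0.2,0,0,0.005]'

```text
t: 9.5
position: [0.483, -0.1014, 0.2688]
orientation: [-0.082, 0.95, 0.025, 0.299]
force: [0.5, -0.3, -0.8]
grip_width: 0.13
grip_force: 58.8
```

```bash
python3 held.py h3; python3 -c "
from plan import *
print(delta(*tcp_rim(XP-.0065,.079,35,-.0005)))"
```

```text
t 9.5 [ 0.483  -0.1014  0.2688] F [ 0.5 -0.3 -0.8] grip 11.1 58.8
268 [[-0.1282, -0.0353, -0.0105], [0.0124, -0.0101, 0.0023], [0.087, 0.0203, 0.0093]]
-0.11 -0.08 14 [-0.0279  0.0025] 0.0019
-0.08 -0.04 25 [-0.0237 -0.0015] 0.0019
0.03 0.06 42 [-0.0223  0.0193] 0.0026
0.06 0.1 61 [-0.0229  0.0202] 0.0023
rim,end,plain in chassis [[-0.0725, -0.0026, 0.08], [-0.0922, -0.0026, 0.0662], [0.0586, -0.0025, 0.1717]]
px [[278.0, 226.0], [275.0, 226.0], [298.0, 233.0]]
[-13.99   1.88  11.86  -0.13   0.02   0.02]
```

View pics/h3.png

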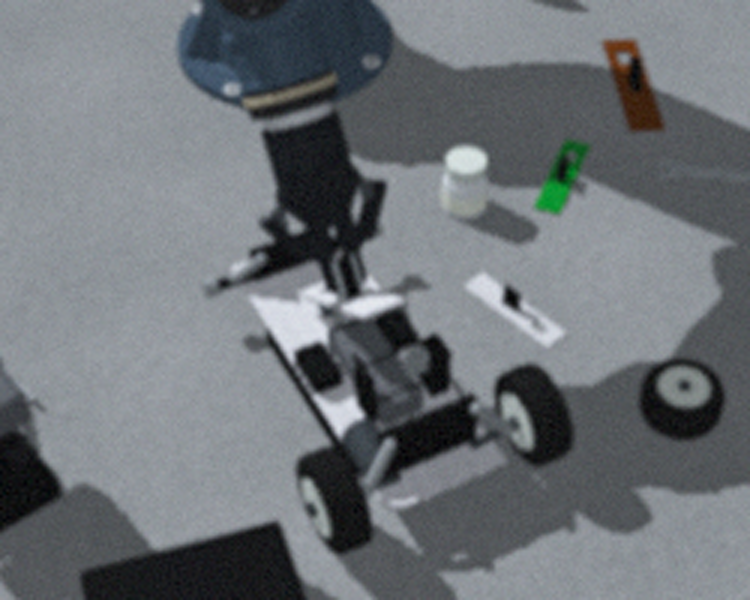

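carry_out --commands '[-0.003,0.001,0.002,0,0,0,0.005,-0.006,0.002,0.005,0,0,0,0.005,-0.009,0.002,0.0075,0,0,0,0.005,-0.012,0.002,0.01,0,0,0,0.005,-0.012,0.002,0.01,0,0,0,0.005]'

```text
t: 10.05
position: [0.4989, -0.0969, 0.269]
orientation: [-0.083, 0.95, 0.025, 0.301]
force: [-0.7, -0.9, -1.0]
grip_width: 0.136
grip_force: 58.8
```

carry_out --commands '[-0.001,0,0.0008,0,0,0,0.005,-0.002,0,0.0016,0,0,0,0.005,-0.002,0,0.0016,0,0,0,0.005]'

```text
t: 10.35
position: [0.5008, -0.0965, 0.2686]
orientation: [-0.082, 0.95, 0.025, 0.3]
force: [-1.5, -0.6, -1.2]
grip_width: 0.132
grip_force: 58.8
```

```bash
cat > st.py <<'E'
from plan import *
where()
o=robot.observe();T=R.from_quat(o["orientation"])*FL.inv();rib=o["position"]-T.apply([0,0,GH+.155])
print("rim in chassis",RC.inv().apply(rib+T.apply([-.075,0,0])-C).round(4),"Fch",RC.inv().apply(o["force"]).round(1),"tilt",np.degrees(np.arcsin(T.apply([1,0,0])[2])).round(2),"tq",RC.inv().apply(o["wrist_torque"]).round(2))
E
python3 st.py
```

```text
t 10.35 [ 0.5008 -0.0965  0.2686] F [-1.5 -0.6 -1.2] grip 11.3 58.8
rim in chassis [-0.0538 -0.001   0.0798] Fch [-1.6 -0.4 -1.2] tilt 35.07 tq [-0.02  0.88 -0.01]
```

carry_out --commands '[-0.001,0,0.0006,0,0,0,0.005,-0.0016,0,0.0012,0,0,0,0.005,-0.0016,0,0.0012,0,0,0,0.005]'

```text
t: 10.65
position: [0.5023, -0.0962, 0.2681]
orientation: [-0.082, 0.95, 0.025, 0.3]
force: [-8.5, -2.9, 2.0]
grip_width: 0.131
grip_force: 59.8
```

```bash
python3 st.py
```

```text
t 10.65 [ 0.5023 -0.0962  0.2681] F [-8.5 -2.9  2. ] grip 11.2 59.8
rim in chassis [-0.0526 -0.001   0.0793] Fch [-8.9 -1.4  2. ] tilt 34.99 tq [-0.09  2.24  0.  ]
```

```bash
python3 -c "
from plan import *
for t in(30,26,22,18,14):print(t,delta(*tcp_rim(-.0532,.0793,t,-.001)))"
```

```text
30 [-14.67  -0.52   6.84  -0.17   4.99  -0.  ]
26 [-2.637e+01 -5.100e-01  1.355e+01 -1.700e-01  8.990e+00 -1.000e-02]
22 [-3.756e+01 -4.800e-01  2.106e+01 -1.700e-01  1.299e+01 -1.000e-02]
18 [-4.821e+01 -4.600e-01  2.933e+01 -1.700e-01  1.699e+01 -2.000e-02]
14 [-5.826e+01 -4.400e-01  3.832e+01 -1.600e-01  2.099e+01 -2.000e-02]
```

carry_out --commands '[-0.0147,0,0.0068,0,5,0,0.005,-0.0264,0,0.0136,0,9,0,0.005,-0.0376,0,0.021,0,13,0,0.005,-0.0376,0,0.021,0,13,0,0.005]'

```text
t: 11.05
position: [0.5457, -0.0886, 0.2724]
orientation: [-0.085, 0.978, 0.015, 0.189]
force: [-9.1, -1.8, 2.7]
grip_width: 0.131
grip_force: 59.7
```

```bash
python3 st.py;python3 -c "
from plan import *
for t in(18,15,12):print(t,delta(*tcp_rim(-.0530,.0793,t,-.001)))"
```

```text
t 11.05 [ 0.5457 -0.0886  0.2724] F [-9.1 -1.8  2.7] grip 11.2 59.7
rim in chassis [-0.0524 -0.0009  0.0793] Fch [-9.3 -0.2  2.7] tilt 21.85 tq [-0.1   2.32 -0.05]
18 [-1.127e+01 -5.300e-01  5.220e+00 -1.400e-01  3.850e+00  1.000e-02]
15 [-20.18  -0.52  10.    -0.14   6.85   0.  ]
12 [-28.83  -0.51  15.24  -0.14   9.85   0.  ]
```

carry_out --commands '[-0.0113,0,0.0052,0,3.9,0,0.005,-0.0202,0,0.01,0,6.9,0,0.005,-0.0288,0,0.0152,0,9.9,0,0.005,-0.0288,0,0.0152,0,9.9,0,0.005]'

```text
t: 11.45
position: [0.5775, -0.0831, 0.269]
orientation: [-0.086, 0.991, 0.008, 0.105]
force: [-4.7, -0.0, -1.0]
grip_width: 0.13
grip_force: 58.9
```

```bash
python3 st.py;python3 -c "
from plan import *
for t in(9,6,3,0):print(t,delta(*tcp_rim(-.0530,.0788,t,-.001)))"
```

```text
t 11.45 [ 0.5775 -0.0831  0.269 ] F [-4.7 -0.  -1. ] grip 11.1 58.9
rim in chassis [-0.0529 -0.0009  0.0792] Fch [-4.7  0.8 -1. ] tilt 12.1 tq [0.17 1.3  0.  ]
9 [-9.3  -0.5   4.71 -0.12  3.1  -0.01]
6 [-18.27  -0.49   9.38  -0.12   6.1   -0.02]
3 [-2.699e+01 -4.800e-01  1.450e+01 -1.200e-01  9.100e+00 -2.000e-02]
0 [-3.543e+01 -4.600e-01  2.007e+01 -1.200e-01  1.210e+01 -2.000e-02]
```

carry_out --commands '[-0.0046,0,0.0023,0,1.5,0,0.005,-0.0093,0,0.0047,0,3.1,0,0.005,-0.0138,0,0.007,0,4.6,0,0.005,-0.0138,0,0.007,0,4.6,0,0.005]'

```text
t: 11.85
position: [0.5917, -0.0809, 0.2658]
orientation: [-0.086, 0.994, 0.004, 0.067]
force: [-2.3, -2.4, 0.3]
grip_width: 0.132
grip_force: 59.1
```

```bash
python3 st.py;python3 -c "
from plan import *
for t in(6,3,0):print(t,delta(*tcp_rim(-.0530,.0788,t,-.001)))"
```

```text
t 11.85 [ 0.5917 -0.0809  0.2658] F [-2.3 -2.4  0.3] grip 11.3 59.1
rim in chassis [-0.053  -0.0013  0.0793] Fch [-2.7 -2.   0.3] tilt 7.67 tq [-0.35  0.77 -0.21]
6 [-5.09 -0.16  2.79 -0.17  1.67 -0.06]
3 [-14.18  -0.13   7.23  -0.17   4.67  -0.06]
0 [-23.02  -0.11  12.13  -0.17   7.67  -0.06]
```

carry_out --commands '[-0.0051,0,0.0028,0,1.7,0,0.005,-0.0096,0,0.005,0,3.2,0,0.005,-0.0142,0,0.0072,0,4.7,0,0.005,-0.0142,0,0.0072,0,4.7,0,0.005]'

```text
t: 12.25
position: [0.6066, -0.0785, 0.2605]
orientation: [-0.086, 0.996, 0.001, 0.026]
force: [-2.1, -3.6, -0.5]
grip_width: 0.134
grip_force: 59.2
```

```bash
python3 st.py;python3 -c "
from plan import *
for t in(1.5,0):print(t,delta(*tcp_rim(-.0530,.0785,t,-.001)))"
```

```text
t 12.25 [ 0.6066 -0.0785  0.2605] F [-2.1 -3.6 -0.5] grip 11.5 59.2
rim in chassis [-0.0531 -0.0014  0.0789] Fch [-2.7 -3.1 -0.5] tilt 2.97 tq [-0.74  0.43 -0.15]
1.5 [-4.58 -0.03  2.38 -0.18  1.47 -0.07]
0 [-9.16 -0.01  4.52 -0.18  2.97 -0.08]
```

carry_out --commands '[-0.0046,0,0.0024,0,1.5,0,0.005,-0.0092,0,0.0045,0,3,0,0.005,-0.0092,0,0.005,0,3,0,0.005,-0.0092,0,0.005,0,3,0,0.005]'

```text
t: 12.65
position: [0.6156, -0.0766, 0.2564]
orientation: [-0.086, 0.996, -0.001, 0.0]
force: [-0.6, -1.1, 1.0]
grip_width: 0.133
grip_force: 59.3
```

```bash
python3 st.py
```

```text
t 12.65 [ 0.6156 -0.0766  0.2564] F [-0.6 -1.1  1. ] grip 11.4 59.3
rim in chassis [-0.0531 -0.0011  0.0784] Fch [-0.8 -1.   1. ] tilt 0.04 tq [-0.15  0.31  0.  ]
```

carry_out --commands '[0,0,0,0,0,0,0.035,0,0,0,0,0,0,0.035,0,0,-0.003,0,0,0,0.035,0,0,-0.03,0,0,0,0.035,0,0,-0.06,0,0,0,0.035]'

```text
t: 13.15
position: [0.6155, -0.0763, 0.3163]
orientation: [-0.086, 0.996, -0.001, -0.002]
force: [0.2, -0.3, -0.5]
grip_width: 0.407
grip_force: 0.0
```

carry_out --commands '[-0.015,-0.001,-0.06,0,0,0,0.0,-0.027,-0.003,-0.06,0,0,0,0.0,-0.027,-0.003,-0.06,0,0,0,0.0,-0.027,-0.003,-0.06,0,0,0,0.0,-0.027,-0.003,-0.06,0,0,0,0.0]'

```text
t: 13.65
position: [0.6425, -0.0745, 0.3748]
orientation: [-0.086, 0.996, -0.001, -0.002]
force: [-0.3, 0.8, 0.2]
grip_width: -0.001
grip_force: 0.0
```

```bash
cat > chk.py <<'E'
from plan import *
import sys
where();o=robot.observe();print("tip in chassis",RC.inv().apply(o["position"]+R.from_quat(o["orientation"]).apply([0,0,robot.tip_reach])-C).round(4))
p,d=robot.capture("scene");cv2.imwrite(f"pics/{sys.argv[1]}.png",cv2.resize(p[195:300,230:360],None,fx=6,fy=5.7,interpolation=cv2.INTER_CUBIC)[:,:,::-1])
for n in("scene","top"):
    d=robot.capture(n)[1]
    W,uv=cloud(n,d,d>0);L=RC.inv().apply(W-C)
    for a,b in((-.09,-.07),(-.02,0),(0.04,.055),(.055,.075),(.08,.1),(.1,.115)):
        m=(L[:,0]>a)&(L[:,0]<b)&(abs(L[:,1])<.012)&(L[:,2]<.1)
        if m.sum()>3:print(n,a,b,m.sum(),np.median(L[m,2]).round(4))
E
python3 chk.py k1
```

```text
t 13.65 [ 0.6425 -0.0745  0.3748] F [-0.3  0.8  0.2] grip -0.1 0.0
tip in chassis [ 0.048  -0.0036  0.2014]
scene -0.09 -0.07 15 0.0799
scene -0.02 0 32 0.0778
scene 0.04 0.055 51 0.0782
scene 0.055 0.075 67 0.0791
scene 0.08 0.1 88 0.0551
scene 0.1 0.115 35 0.0784
```

View pics/k1.png

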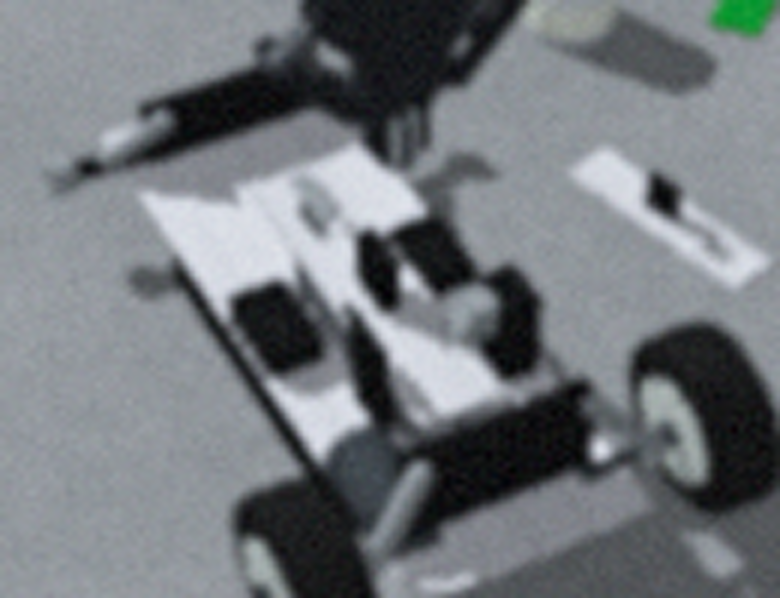

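The plate lies level (top at 0.078–0.080 m all along), with the post head through the eye at crop (315,200). Now I'll press the plain half with shut fingers to make sure the catch has snapped.

carry_out --commands '[0,0,0.04,0,0,0,0,0,0,0.08,0,0,0,0,0,0,0.11,0,0,0,0,0,0,0.118,0,0,0,0,0,0,0.118,0,0,0,0]'

```text
t: 14.3
position: [0.6424, -0.0749, 0.2574]
orientation: [-0.086, 0.996, -0.001, -0.002]
force: [-0.3, -0.3, 0.5]
grip_width: -0.001
grip_force: 0.0
```

carry_out --commands '[0,0,0.002,0,0,0,0,0,0,0.0035,0,0,0,0,0,0,0.0045,0,0,0,0,0,0,0.0045,0,0,0,0]'

```text
t: 14.7
position: [0.6431, -0.0749, 0.2541]
orientation: [-0.086, 0.996, -0.001, -0.0]
force: [-0.7, -0.2, -0.8]
grip_width: 0.001
grip_force: 0.0
```

```bash
python3 st.py
```

```text
t 14.7 [ 0.6431 -0.0749  0.2541] F [-0.7 -0.2 -0.8] grip 0.1 0.0
rim in chassis [-0.0261 -0.0042  0.0762] Fch [-0.8 -0.1 -0.8] tilt -0.07 tq [-0.01  0.    0.04]
```

carry_out --commands '[0,0,0.001,0,0,0,0,0,0,0.0015,0,0,0,0,0,0,0.0015,0,0,0,0]'

```text
t: 15.0
position: [0.643, -0.0749, 0.2534]
orientation: [-0.086, 0.996, -0.002, -0.0]
force: [-5.9, 0.5, 14.6]
grip_width: -0.002
grip_force: 7.3
```

carry_out --commands '[0,0,0.001,0,0,0,0,0,0,0.001,0,0,0,0]'

```text
t: 15.2
position: [0.6429, -0.0749, 0.2534]
orientation: [-0.086, 0.996, -0.002, 0.0]
force: [-10.9, 2.1, 27.4]
grip_width: -0.0
grip_force: 13.5
```

Firm stop: 27 N with no movement at tip z = 0.080 m, which is the seated plate's top. I'll back off and check the catch.

carry_out --commands '[0,0,-0.03,0,0,0,0,0,0,-0.07,0,0,0,0,0,0,-0.11,0,0,0,0,0,0,-0.15,0,0,0,0,0,0,-0.19,0,0,0,0]'

```text
t: 15.7
position: [0.6428, -0.0743, 0.4431]
orientation: [-0.086, 0.996, -0.001, -0.001]
force: [1.1, 0.1, 0.3]
grip_width: 0.001
grip_force: 0.0
```

carry_out --commands '[0.03,-0.04,0,0,0,0,0,0.05,-0.08,0,0,0,0,0,0.07,-0.12,0,0,0,0,0,0.09,-0.16,0,0,0,0,0,0.1,-0.2,0,0,0,0,0]'

```text
t: 16.2
position: [0.5777, -0.2902, 0.4427]
orientation: [-0.086, 0.996, -0.002, -0.001]
force: [0.6, -0.4, 0.1]
grip_width: -0.001
grip_force: 0.0
```

carry_out --commands '[0.03,-0.04,0,0,0,0,0,0.05,-0.08,0,0,0,0,0,0.07,-0.12,0,0,0,0,0,0.09,-0.16,0,0,0,0,0,0.1,-0.2,0,0,0,0,0]'

```text
t: 16.7
position: [0.5137, -0.4998, 0.4436]
orientation: [-0.085, 0.996, -0.002, -0.001]
force: [1.0, 0.1, 2.1]
grip_width: 0.001
grip_force: 0.0
```

```bash
cat > fin.py <<'E'
from plan import *
where()
c=[]
for n,y0,x0 in(("scene",210,262),("top",110,300)):
    L=[robot.capture(n) for _ in range(4)];p=np.mean([l[0] for l in L],0);d=np.median([l[1] for l in L],0)
    c.append(cv2.resize(p[y0:y0+95,x0:x0+65].astype(np.uint8),None,fx=6,fy=6,interpolation=cv2.INTER_CUBIC))
    W,uv=cloud(n,d,d>0);Q=RC.inv().apply(W-C)
    m=(abs(Q[:,0]-.066)<.007)&(Q[:,1]>-.03)&(Q[:,1]<.04);Q=Q[m]
    for y in np.arange(-.028,.04,.004):
        k=abs(Q[:,1]-y)<.002
        if k.sum():print(n,int(round(y*1000)),(Q[k,2]*1000).round().astype(int).tolist())
cv2.imwrite("pics/fin.png",np.hstack(c)[:,:,::-1])
E
python3 fin.py
```

```text
t 16.7 [ 0.5137 -0.4998  0.4436] F [1.  0.1 2.1] grip 0.1 0.0
scene -28 [113, 111, 112, -744, -746, -746]
scene -24 [-747, -749, -752]
scene -20 [81, -750, -749]
scene -16 [80, 82, 79, 79, -744, -749]
scene -12 [80, 80, 80, 80, 82, -749, -750, -749]
scene -8 [80, 82, 81, 81, 81, 79, -749, -754, -745]
scene -4 [80, 81, 81, 80, 79, -747, -752, -746, -749]
scene 0 [82, 81, 80, 83, 80, -755, -752]
scene 4 [81, 80, 82, 82, 79, -748, -752, -750]
scene 8 [81, 83, 82, 80, 79, 80, -747, -747]
scene 12 [79, 78, 79, 79, 82, 79, -749, -744, -750, -748, -758]
scene 16 [92, 97, 88, 88, 84, 87, 91, 80, 83, 87, 82, 86, -751, -749, -749]
scene 20 [97, 94, 95, 98, 96, 100, 91, 95, 91, 88, 86, 83, -747]
scene 24 [104, 99, 102, 102, 100, 103, 105, 100, 100, 93, 89, 81, -751, -755, -752, -747]
scene 28 [104, 103, 104, 103, 100, 88, -745, -754, -749]
scene 32 [103, 102, 104, 103, 104, 90, 85, -747, -756]
scene 36 [102, 103, 103, 106, 102, 103, 101, 83, 70, 76, 62, 68, 75, 59, 63, 69, 52, 58, 65, 53, 61, 47, 57, 47, 46, -745, -753, -749, -750, -746]
top -28 [118, 112, 116, 110, 114, 110, 115, 110, 112, 113]
top -24 [105, 105, 87, 106, 77, 85, 103, 110, 80, 97, 108, 75, 96, 73, 67]
top -20 [80, 78, 77, 79, 79, 77]
top -16 [79, 80, 80, 79, 81, 78, 80]
top -12 [80, 78, 80, 79, 79, 79]
top -8 [80, 79, 81, 78, 80, 80, 79]
top -4 [81, 80, 80, 79, 80, 80, 80]
top 0 [81, 79, 81, 79, 77, 81]
top 4 [79, 80, 78, 77, 79, 79]
top 8 [79, 79, 79, 80, 81, 81]
top 12 [79, 80, 77, 80, 78, 79, 78, 79]
top 16 [89, 89, 88, 79, 79]
top 20 [91, 94, 94, 95, 96, 91]
top 24 [104, 97, 97, 101, 101, 46, 45, 44]
top 28 [104, 103, 102, 102, 103, 104, 44, 45, 46]
top 32 [100, 103, 103, 103, 102, 103, 103, 100, 46, 46, 45, 44]
top 36 [101, 103, 101, 102, 103, 102, 102, 46]
```

View pics/fin.png

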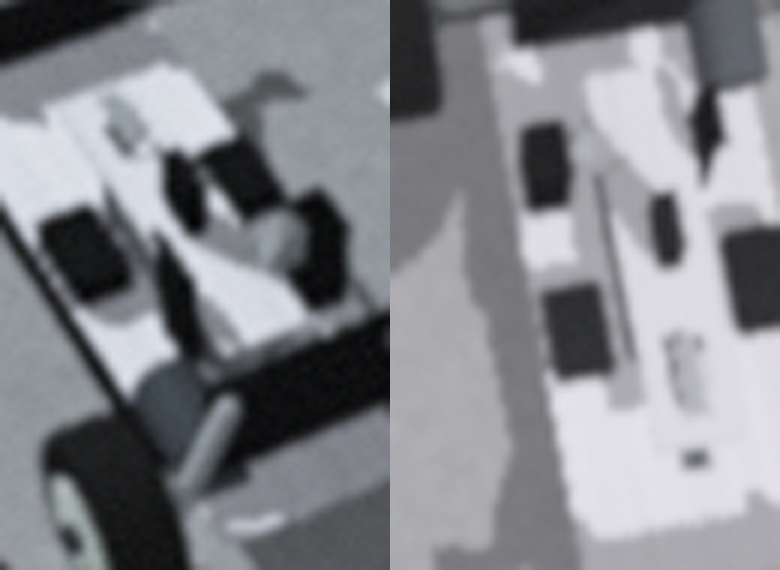

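The final view shows the plate flat (top at 80 mm), the post head through the eye (right panel, about (687,365)), and the catch lip at y ≈ 15 mm and z ≈ 88 mm, over the plate edge. Handing in.

```bash
python3 -c "
from bench import robot
print(robot.finish_job())"
```

```text
the job is handed in; nothing more can be done
None
```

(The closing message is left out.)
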